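# Tip the tall carton back and slide the lifter under it

## Robot

A 6-joint arm with a two-finger parallel gripper is mounted at the origin on the work surface. World frame = base frame: x ahead of the robot, y to its left, z up, the work surface at z = 0. Lengths are in m, angles in rad, forces in N, time in s.
With the tool pointing down it reaches from about 0.4 to 0.925 m from the base axis. Payload 3.4 kg.
Tool frame: the origin (TCP) lies on the centre line of the jaws, within the pads' length; the fingertips stand 22 mm ahead of it and the grasp point (between the pads) lies 3 mm ahead of it (env.tcp_to_tips is the distance from the TCP to the fingertips, in m); z points along the fingers, y is the line along which they close (so a half turn about z gives the same grasp; the last joint's range is limited). The gripper opens to 85 mm and grips with 20 to 120 N. Pads are 22 mm wide; open, the fingers measure 114 mm over their backs; the gripper's body (76 mm by 85 mm) begins 54 mm behind the grasp point. The pads swing forward as they close: fully open they stand 13 mm farther back than shut.
Start: joints at [-1.375, 0.307, 1.506, -0, 1.328, -0.073], TCP at [0.153, -0.554, 0.253] pointing down, gripper open.
Joint ranges: [-3.12, 3.12], [-1.05, 2.28], [0.14, 2.33], [-1.42, 4.57], [0.1, 2.73], [-2.68, 2.68]. Speed limits (rad/s): [2.57, 2.57, 3.14, 3.14, 3.14, 3.14].

## Interface

Orientations are given as a unit quaternion [w, x, y, z].
In Python, from rig import env gives the robot as it stands.
- The arm moves only by the shell command python3 -m pendant 'ROWS' [OPENING] [FORCE]. ROWS is JSON, a list of rows, each an object of numbers: "dx", "dy", "dz": the shift along the tool's x, y, z in mm; "turn": the turn about the tool's z in degrees. In form: [{"dx": .., "dy": .., "dz": .., "turn": ..}, ...]. A call has exactly 8 rows; each row is the pose to reach, as a shift and turn from the pose commanded when the call began, along the tool's axes at that moment; what a row does not reach only later rows make up. A row lasts 1/12 s, in which the tool goes at most 41.7 mm and 7.16 degrees, less where a joint would pass 70% of its speed; a pose out of reach is approached as far as the arm can. A call with a gripper value outside its range is refused whole. OPENING is the closure, from -1 (fully open) to 1 (shut), so that 0 is half open, set as the call begins (- or left out, the last holds). The fingers move at their own pace and stop on an object; FORCE is the grip in N (left out, the last holds). Time passes only in rows, so rows that repeat a pose let the fingers close, or fill a call up. It gives the time, the measured TCP pose, the force, the opening and the grip force at its end, in the units of the state.
- env.read_state(): the state, without advancing time (a new reading comes with each control period).
- env.capture(name): name is "scene" or "top" or "wrist"; returns the picture (480x640x3 uint8, blue, green, red); there is no depth.
- env.camera_params(name): a dict with "mtx" (3x3 intrinsics, pixels), "R" (3x3) and "t" (3): a world point X has camera coordinates R X + t; the wrist camera has in their place "tool_from_camera" (4x4, takes a point from camera to tool coordinates, whose origin is the TCP and whose axes are the flange's). Camera axes: x right, y down, z forward; pixel columns grow to the right and rows downward; lengths in m; the calibration is good to about 2 mm. A picture is of the moment at which its call begins: read the wrist's pose just before it. camera_params takes no time and is no camera call.
- env.sign_off(): hands the job in; it is judged then, once.
The state is a dict: "t": time; "q": joint angles; "joint_vel": joint speeds; "joint_torque": joint torques, N m; "tool_pos": TCP position; "eef_rot": TCP orientation; "wrist_force": force on the tool from outside, world axes, zero at the start; "moment": the same for the moment, N m; "finger_gap": finger opening in m; "grip_force": force on a finger pad.
Only numpy, scipy, OpenCV 4.12 (cv2) and the standard library are available. Lean on these libraries where they do the work, as an engineer would, in place of code of your own. Each camera call takes 0.05 s, during which the arm holds its last target. There are 200 camera calls.

## Task

Two cartons of figurines stand at the foot of the sloped slatted easel board: tip the taller one back on its rear bottom edge until it leans on the board by itself, then slide the blade of the lifter (the flat plate with the upright wooden grip) squarely and centrally under its raised front, reaching about half-way under the carton. Leave the lifter lying flat on the table and the carton leaning, do not lift the carton off the table, and leave the shorter carton standing where it is.

Things in the scene. Friction and masses are not known exactly. Their poses are not given: they have to be found in the camera images.
- easel: Fixed board of wooden slats, 340 mm wide. Origin on the table, mid-way along the line where its front face meets it; +x level, away from the robot (the way cartons tip), y along the foot. The face slopes back 32 degrees from vertical, 200 mm up the slope. Both cartons start upright and square to it, rear faces 12 mm before its foot, middles 80 mm left and right of its middle (sides vary).
- carton_center (a point): Centre (80 mm up) of the taller brown cardboard carton, tape over its top: 65 mm deep (x), 90 wide (y), 160 tall (z), loose, 0.3 to 0.6 kg; x points from its front face (robot side) to the rear. A level push 120 mm above the table tips it about its rear edge: past 22 degrees (front face about 45 mm on) it topples by itself and rests on the board at about 34 degrees (67 mm on).
- carton_front (a point): Middle of the front bottom edge of the taller carton, axes as carton_center. With the carton leaning on the board this edge is about 36 mm above the table and about 54 mm, seen from above, in front of the rear edge.
- carton_rear (a point): Middle of the rear bottom edge of the taller carton, on which it pivots, same axes as carton_center.
- short_center (a point): Centre of the shorter cardboard carton (bystander), 65 mm deep, 90 mm wide, 85 mm tall, at mid-height; to be left alone.
- lifter_grip (a point): Centre of the lifter's upright wooden grip, 36 mm above its underside. Loose, 0.2 kg: flat aluminium blade 130 mm long (x), 80 wide (y), 4 thick, lying on the table; grip 40 mm long (x), 22 wide (y), its top 66 mm above the table, its middle 100 mm behind the blade's front edge; x points from grip to front edge. Grip it from above across its 22 mm (y).
- lifter_tip (a point): Middle of the front edge of the lifter's blade, on its underside (100 mm ahead of the grip), same axes as lifter_grip.
Not all that is in view belongs to the job. Leave any purple look-alike of the part that bears lifter_grip alone.

How it is judged:
On the way:
1. the taller carton leans back (tilted 26 degrees or more) while the lifter's blade is still away from it (angle between carton_center's own z axis and vertical above 0.45 rad and horizontal distance between lifter_tip and carton_front above 0.03 m), for 0.2 s.
At the end, for the whole second after the job is handed in: Taller carton leaning 26 to 49 degrees, rear edge under 12 mm up; lifter flat (4.5 degrees, front edge under 8 mm up), its front edge 15 to 65 mm past the carton's front edge seen from above, centred within 20 mm, square within 12 degrees; shorter carton within 20 mm of its start (angle between carton_center's own z axis and vertical between 0.45 and 0.85 rad and height (world z) of carton_rear below 0.012 m and x of carton_front in the frame of lifter_tip between -0.065 and -0.015 m and y of carton_front in the frame of lifter_tip between -0.02 and 0.02 m and angle between the y axis of lifter_tip and the y axis of carton_center, either way round below 0.21 rad and angle between lifter_tip's own z axis and vertical below 0.08 rad and height (world z) of lifter_tip below 0.008 m and distance of short_center from where it was at the start of the episode below 0.02 m); the robot touches nothing.
It fails at once if the taller carton is lifted: its rear bottom edge rises more than 25 mm off the table (height (world z) of carton_rear above 0.025 m).
It fails at once if the shorter carton is moved more than 30 mm or tipped more than 20 degrees (distance of short_center from where it was at the start of the episode above 0.03 m or angle between short_center's own z axis and vertical above 0.35 rad).
It also fails if it takes over 51 s, if anything falls off the work surface, if the arm or the gripper's body presses on something with over 40 N, if the wrist force passes 120 N, or if a joint passes its speed limit or range.

## Working session

There is one attempt and no reset: what is moved stays moved. The work goes in short steps, Python scripts to look and compute and a shell command to move; the robot and the scene stay as the last step left them, time stands still between calls to the robot, and variables do not carry over. Pictures are saved under pics/ and viewed, at most 10 in all, crops included, and the job is handed in when it is done.

```bash
mkdir -p pics; ls
python3 - <<'E'
from rig import env
import cv2,numpy as np
s=env.read_state();print(s['t'],s['tool_pos'],s['eef_rot'],s['finger_gap'])
a=env.capture("scene");b=env.capture("top")
cv2.imwrite("pics/scene0.png",a);cv2.imwrite("pics/top0.png",b)
for n in("scene","top"):
    p=env.camera_params(n);print(n,np.round(p['mtx'],1).tolist(),np.round(p['R'],3).tolist(),np.round(p['t'],3).tolist())
E
```

```text
pics
0.0 [ 0.15256704 -0.55367084  0.25238303] [-1.04669468e-03  9.90979718e-01  1.34007828e-01 -6.52952830e-05] 0.08561390173591375
scene [[543.6, 0.0, 323.4], [0.0, 543.6, 236.6], [0.0, 0.0, 1.0]] [[-0.206, 0.979, -0.009], [0.77, 0.156, -0.619], [-0.604, -0.134, -0.786]] [0.105, -0.312, 1.409]
top [[450.6, 0.0, 318.7], [0.0, 450.6, 245.3], [0.0, 0.0, 1.0]] [[0.008, -1.0, 0.001], [-0.982, -0.008, -0.19], [0.19, 0.0, -0.982]] [-0.014, 0.484, 0.812]
```

View pics/scene0.png

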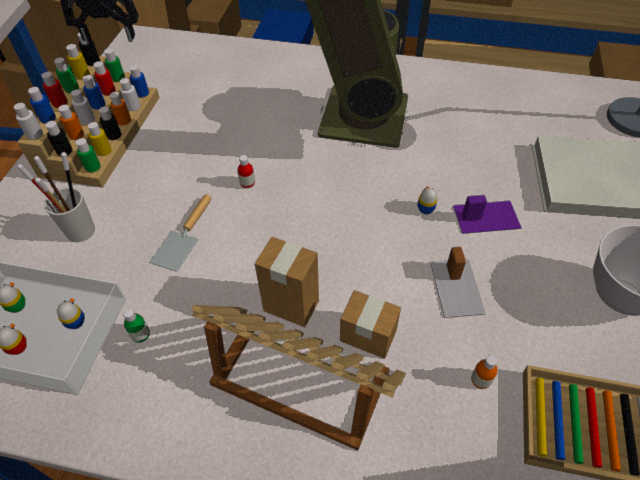

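View pics/top0.png

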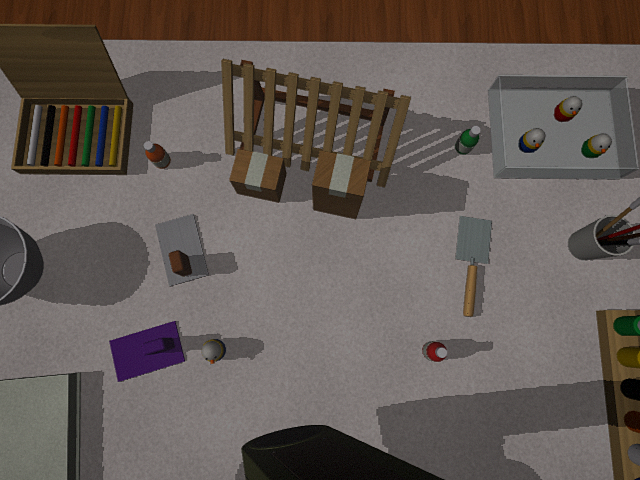

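The scene view shows the tall carton at about (288,280), the short one at (370,323) and the easel behind them. Three things could be the lifter, by top-view pixels:
- The grey blade with the upright brown grip at (180,248) fits the description.
- The purple one at (148,350) is the look-alike to leave alone.
- The spatula at (472,260) has a lying handle, so it doesn't fit.

I'll confirm with an enlarged crop.

Run:
```python
import cv2,numpy as np
b=cv2.imread("pics/top0.png")
c1=cv2.resize(b[205:295,145:245],None,fx=4,fy=4,interpolation=cv2.INTER_CUBIC)
c2=cv2.resize(b[140:230,225:385],None,fx=4,fy=4,interpolation=cv2.INTER_CUBIC)
o=np.zeros((720,640,3),np.uint8);o[:360,:400]=c1;o[360:,:640]=c2
cv2.imwrite("pics/crop0.png",cv2.resize(o,(533,600),interpolation=cv2.INTER_AREA))
hsv=cv2.cvtColor(b,cv2.COLOR_BGR2HSV)
for p in[(175,225),(195,270),(180,262),(183,266),(330,165),(340,205),(360,180),(340,175),(220,240),(260,300),(165,275),(150,230)]:print(p,hsv[p[1],p[0]])
```

```text
(175, 225) [120   5 100]
(195, 270) [150   4  70]
(180, 262) [ 10 146  63]
(183, 266) [ 12 100  33]
(330, 165) [ 16 138  85]
(340, 205) [ 12 119  47]
(360, 180) [ 16 141  87]
(340, 175) [ 27  21 131]
(220, 240) [  4  13 138]
(260, 300) [ 10  12 127]
(165, 275) [  5  21 134]
(150, 230) [  0  15 122]
```

View pics/crop0.png

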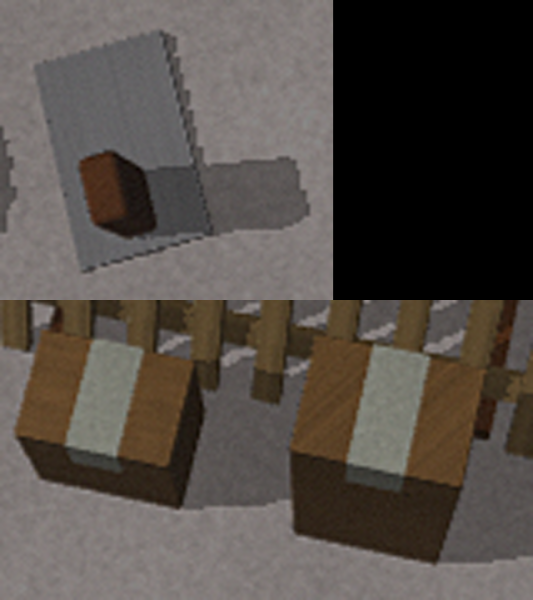

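The crop confirms a grey blade with an upright brown grip, its front edge at about (156,224)-(194,214). It also shows the tall carton's top corners at about (319,151), (370,161), (364,196) and (312,185).

```bash
cat > h.py <<'E'
from rig import env
import cv2,numpy as np
def ray(n,px,z):
    p=env.camera_params(n);R,t=np.array(p['R']),np.array(p['t'])
    px=np.atleast_2d(np.array(px,float));d=(np.linalg.inv(p['mtx'])@np.c_[px,np.ones(len(px))].T).T@R
    c=-R.T@t;return c+d*((z-c[2])/d[:,2])[:,None]
def tool(s):
    w,x,y,z=s['eef_rot'];from scipy.spatial.transform import Rotation as Ro
    return Ro.from_quat([x,y,z,w]).as_matrix()
def rep(target_xy,yaw_y=None):
    s=env.read_state();R=tool(s);p=np.array(s['tool_pos'])
    return R.T@(np.r_[target_xy,p[2]]-p)*1000
def rect(n,P):
    m=P.mean(0);print(n,'centre',np.round(m,4))
    for i in range(4):
        e=P[(i+1)%4]-P[i];print('  side',round(np.linalg.norm(e)*1000,1),'dir',round(np.degrees(np.arctan2(e[1],e[0])),1))
    return m
E
python3 - <<'E'
from h import *
rect('blade',ray('top',[(156.4,224.5),(194.5,214),(208.6,275.5),(169.9,286.3)],.004))
rect('tall',ray('top',[(318.9,151.1),(370.5,161),(363.6,196.4),(312,185)],.16))
rect('short',ray('top',[(237.6,149.9),(283.5,158.6),(276,189.8),(230.1,180.8)],.085))
B=ray('top',[(313.2,210.2),(356.1,218.9)],0);print('front bottom',np.round(B,4).tolist())
b=cv2.imread("pics/top0.png");h=cv2.cvtColor(b,cv2.COLOR_BGR2HSV)
m=cv2.inRange(h,(0,80,20),(14,255,255));m[:205]=0;m[295:]=0;m[:,:145]=0;m[:,245:]=0
m2=cv2.inRange(h,(0,80,42),(14,255,255))&m
for q in(m,m2):
    c=max(cv2.findContours(q,0,2)[0],key=cv2.contourArea);print(cv2.minAreaRect(c),cv2.contourArea(c))
print('grip top',ray('top',[cv2.minAreaRect(c)[0]],.066))
a=cv2.imread("pics/scene0.png")
s=env.read_state();print(np.round(tool(s),3).tolist())
E
```

```text
blade centre [0.4816 0.2624 0.004 ]
  side 78.8 dir -73.4
  side 130.0 dir -164.2
  side 78.0 dir 106.4
  side 129.6 dir 16.2
tall centre [ 0.5878 -0.0471  0.16  ]
  side 90.0 dir -101.0
  side 64.3 dir 168.8
  side 89.2 dir 77.5
  side 62.0 dir -10.4
short centre [0.6208 0.1077 0.085 ]
  side 88.9 dir -100.8
  side 62.8 dir 168.5
  side 87.8 dir 79.0
  side 62.5 dir -10.5
front bottom [[0.5664, 0.0021, 0.0], [0.5489, -0.0853, 0.0]]
((179.58824157714844, 262.8529968261719), (25.70877456665039, 18.190170288085938), 75.96376037597656) 288.5
((175.48236083984375, 261.1705627441406), (20.499929428100586, 11.063454627990723), 77.47119140625) 194.0
grip top [[0.44866095 0.2544652  0.066     ]]
[[0.964, 0.266, -0.0], [0.266, -0.964, 0.002], [0.0, -0.002, -1.0]]
```

```bash
python3 -m pendant '[{"dx":15,"dy":-13,"turn":2},{"dx":45,"dy":-39,"turn":5},{"dx":76,"dy":-67,"turn":9},{"dx":108,"dy":-95,"turn":13},{"dx":140,"dy":-123,"turn":17},{"dx":172,"dy":-151,"turn":21},{"dx":203,"dy":-179,"turn":24},{"dx":233,"dy":-205,"turn":26.6}]' 0 40
python3 -c "
from h import *
print(rep([.497,-.029]),tool(env.read_state())[:,0])"
```

```text
[ 471.44583376 -414.47579888    0.80748541] [9.64092087e-01 2.65568137e-01 1.14718596e-04]schema error: expected keys dx, dy, dz, turn
```

```bash
python3 -m pendant '[{"dx":15,"dy":-13,"dz":0,"turn":2},{"dx":45,"dy":-39,"dz":0,"turn":5},{"dx":76,"dy":-67,"dz":0,"turn":9},{"dx":108,"dy":-95,"dz":0,"turn":13},{"dx":140,"dy":-123,"dz":0,"turn":17},{"dx":172,"dy":-151,"dz":0,"turn":21},{"dx":203,"dy":-179,"dz":0,"turn":24},{"dx":233,"dy":-205,"dz":0,"turn":26.6}]' 0 40
python3 -c "
from h import *
print(rep([.497,-.029]),tool(env.read_state())[:,0])"
```

```text
t: 0.77
tool_pos: [0.3227, -0.2934, 0.2531]
eef_rot: [-0.0, 0.995, -0.099, -0.0]
wrist_force: [0.8, 0.6, 0.1]
finger_gap: 0.0426
grip_force: 0.0
[ 1.18665096e+02 -2.93653449e+02  6.82050549e-02] [ 9.80310885e-01 -1.97459895e-01 -3.98662247e-04]
```

```bash
python3 -m pendant '[{"dx":14,"dy":-35,"dz":6,"turn":0},{"dx":29,"dy":-72,"dz":14,"turn":0},{"dx":44,"dy":-109,"dz":22,"turn":0},{"dx":59,"dy":-146,"dz":30,"turn":0},{"dx":74,"dy":-183,"dz":40,"turn":0},{"dx":89,"dy":-220,"dz":50,"turn":0},{"dx":104,"dy":-257,"dz":60,"turn":0},{"dx":118,"dy":-291,"dz":68,"turn":0}]'
python3 -m pendant '[{"dx":0,"dy":-1,"dz":15,"turn":0},{"dx":0,"dy":-2,"dz":32,"turn":0},{"dx":0,"dy":-2,"dz":44,"turn":0},{"dx":0,"dy":-2,"dz":49,"turn":0},{"dx":0,"dy":-2,"dz":49,"turn":0},{"dx":0,"dy":-2,"dz":49,"turn":0},{"dx":0,"dy":-2,"dz":49,"turn":0},{"dx":0,"dy":-2,"dz":49,"turn":0}]'
python3 -c "
from h import *
print(rep([.497,-.029]),tool(env.read_state())[:,0])"
```

```text
t: 1.43
tool_pos: [0.495, -0.0306, 0.1844]
eef_rot: [-0.0, 0.995, -0.097, -0.001]
wrist_force: [1.1, -0.6, 0.1]
finger_gap: 0.0429
grip_force: 0.0
t: 2.1
tool_pos: [0.4957, -0.0314, 0.1372]
eef_rot: [0.0, 0.995, -0.098, 0.001]
wrist_force: [-0.5, 0.1, -0.2]
finger_gap: 0.0428
grip_force: 0.0
[ 7.71881579e-01 -2.61430745e+00  1.68965619e-03] [ 0.98084116 -0.1948      0.00188988]
```

```bash
python3 -m pendant '[{"dx":8,"dy":-1,"dz":0,"turn":0},{"dx":18,"dy":-2,"dz":0,"turn":0},{"dx":27,"dy":-2.6,"dz":0,"turn":0},{"dx":35,"dy":-2.6,"dz":0,"turn":0},{"dx":42,"dy":-2.6,"dz":0,"turn":0},{"dx":47,"dy":-2.6,"dz":0,"turn":0},{"dx":51,"dy":-2.6,"dz":0,"turn":0},{"dx":55,"dy":-2.6,"dz":0,"turn":0}]'
python3 -m pendant '[{"dx":3,"dy":0,"dz":0,"turn":0},{"dx":6,"dy":0,"dz":0,"turn":0},{"dx":10,"dy":0,"dz":0,"turn":0},{"dx":14,"dy":0,"dz":0,"turn":0},{"dx":18,"dy":0,"dz":0,"turn":0},{"dx":22,"dy":0,"dz":0,"turn":0},{"dx":26,"dy":0,"dz":0,"turn":0},{"dx":30,"dy":0,"dz":0,"turn":0}]'
python3 - <<'E'
from h import *
o=np.hstack([env.capture('top')[100:260,210:410],env.capture('scene')[210:370,240:440]])
cv2.imwrite('pics/push1.png',cv2.resize(o,None,fx=2,fy=2))
E
```

```text
t: 2.77
tool_pos: [0.5494, -0.0392, 0.136]
eef_rot: [-0.0, 0.995, -0.098, -0.001]
wrist_force: [-1.6, 0.3, 0.7]
finger_gap: 0.0427
grip_force: 0.0
t: 3.43
tool_pos: [0.5796, -0.0451, 0.1364]
eef_rot: [0.0, 0.995, -0.098, 0.0]
wrist_force: [-1.1, -0.2, -0.1]
finger_gap: 0.0428
grip_force: 0.2
```

View pics/push1.png

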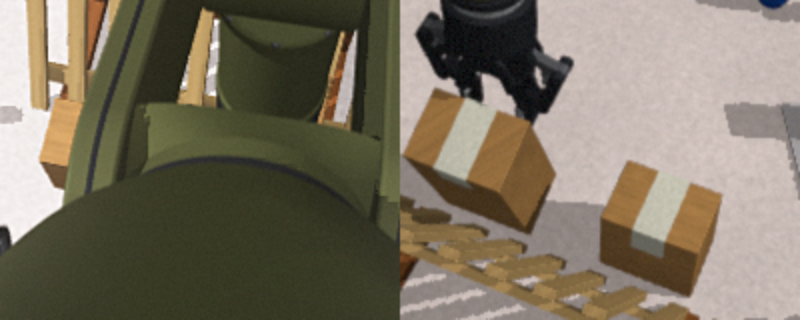

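The scene half shows the carton tipping squarely, with its top edge at (430,95)-(555,170) in the crop. The arm hides the top view. I'll keep pushing.

```bash
python3 -m pendant '[{"dx":4,"dy":0,"dz":0,"turn":0},{"dx":8,"dy":0,"dz":0,"turn":0},{"dx":12,"dy":0,"dz":0,"turn":0},{"dx":16,"dy":0,"dz":0,"turn":0},{"dx":20,"dy":0,"dz":0,"turn":0},{"dx":24,"dy":0,"dz":0,"turn":0},{"dx":26,"dy":0,"dz":0,"turn":0},{"dx":26,"dy":0,"dz":0,"turn":0}]'
python3 -m pendant '[{"dx":-5,"dy":0,"dz":0,"turn":0},{"dx":-20,"dy":0,"dz":0,"turn":0},{"dx":-45,"dy":0,"dz":-10,"turn":0},{"dx":-70,"dy":0,"dz":-20,"turn":0},{"dx":-95,"dy":20,"dz":-35,"turn":0},{"dx":-115,"dy":48,"dz":-40,"turn":0},{"dx":-130,"dy":80,"dz":-40,"turn":0},{"dx":-140,"dy":115,"dz":-40,"turn":0}]'
python3 - <<'E'
from h import *
t=env.capture('top');cv2.imwrite('pics/topL.png',t);sc=env.capture('scene');cv2.imwrite('pics/sceneL.png',sc)
o=np.hstack([t[100:260,210:410],sc[210:370,240:440]])
cv2.imwrite('pics/push2.png',cv2.resize(o,None,fx=2,fy=2))
E
```

```text
t: 4.2
tool_pos: [0.6052, -0.0502, 0.1363]
eef_rot: [0.0, 0.995, -0.098, 0.0]
wrist_force: [0.4, 0.2, -0.3]
finger_gap: 0.0426
grip_force: 0.0
t: 4.87
tool_pos: [0.4421, -0.1349, 0.1769]
eef_rot: [-0.0, 0.995, -0.096, -0.0]
wrist_force: [1.8, -1.7, -1.1]
finger_gap: 0.0426
grip_force: 0.0
```

View pics/push2.png

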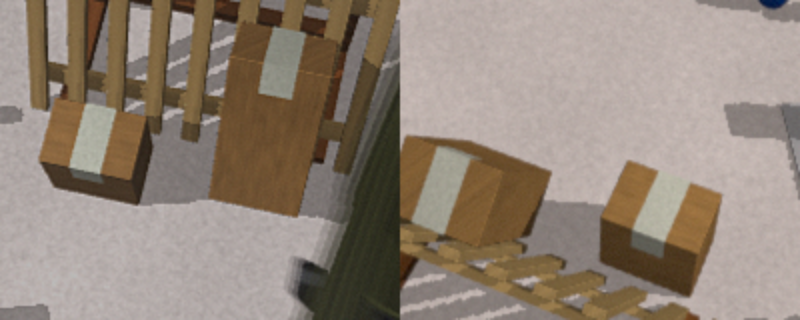

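The carton now leans on the board by itself. Its front bottom edge is at about (314,199)-(359,207) in the top view, and the short carton hasn't moved.

Run:
```python
from h import *
F=ray('top',[(314.5,199.5),(359,207.5)],.036);T=ray('top',[(325.5,129),(378.5,138.5)],.169)
for P in(F,T):
  e=P[0]-P[1];print(np.round(P.mean(0),4),np.linalg.norm(e),np.degrees(np.arctan2(e[1],e[0]))-90)
d=T.mean(0)-F.mean(0);print('face',np.linalg.norm(d),np.degrees(np.arctan2(d[1],d[0])))
print('grip',rep([.448,.2535]))
```

```text
[ 0.5705 -0.0444  0.036 ] 0.08875668728534536 -10.073373610277443
[ 0.6556 -0.065   0.169 ] 0.0920110887536068 -10.366990238918802
face 0.15923245631878324 -13.59582658513936
grip [ -71.43327418 -385.52794188   -0.66020458]
```

```bash
python3 -m pendant '[{"dx":-4,"dy":-22,"dz":0,"turn":-2},{"dx":-11,"dy":-62,"dz":0,"turn":-6},{"dx":-19,"dy":-102,"dz":0,"turn":-10},{"dx":-26,"dy":-142,"dz":0,"turn":-14},{"dx":-34,"dy":-182,"dz":0,"turn":-18},{"dx":-41,"dy":-222,"dz":0,"turn":-22},{"dx":-48,"dy":-262,"dz":0,"turn":-26},{"dx":-55,"dy":-302,"dz":0,"turn":-27}]' -1
python3 -c "
from h import *
print(rep([.448,.2535]),tool(env.read_state())[:,0])"
```

```text
t: 5.63
tool_pos: [0.4485, 0.1738, 0.1764]
eef_rot: [-0.0, 0.99, 0.139, -0.0]
wrist_force: [0.5, -0.5, 0.1]
finger_gap: 0.0857
grip_force: 0.0
[ 2.15099475e+01 -7.67777952e+01  1.71413864e-02] [ 9.61292234e-01  2.75530832e-01 -4.52443622e-05]
```

```bash
python3 -m pendant '[{"dx":5,"dy":-20,"dz":0,"turn":0},{"dx":12,"dy":-45,"dz":0,"turn":0},{"dx":18,"dy":-66,"dz":0,"turn":0},{"dx":21,"dy":-76,"dz":10,"turn":0},{"dx":21,"dy":-77,"dz":25,"turn":0},{"dx":21,"dy":-77,"dz":35,"turn":0},{"dx":21,"dy":-77,"dz":40,"turn":0},{"dx":21,"dy":-77,"dz":40,"turn":0}]'
python3 - <<'E'
from h import *
s=env.read_state();w=env.capture('wrist');cv2.imwrite('pics/wrist1.png',w)
p=env.camera_params('wrist');K=np.array(p['mtx']);M=np.array(p['tool_from_camera'])
R=tool(s);P=np.array(s['tool_pos'])
def proj(X): # world->px
    c=np.linalg.inv(M)@np.r_[R.T@(np.array(X)-P),1];u=K@c[:3];return u[:2]/u[2]
# expected marks
d=np.array([np.cos(np.radians(16.1)),np.sin(np.radians(16.1)),0]);n=np.array([-d[1],d[0],0])
g=np.array([.448,.2535,.066])
v=w.copy()
for a in(-.02,.02):
  for b in(-.011,.011):
    u=proj(g+a*d+b*n);print(np.round(u));cv2.circle(v,tuple(map(int,u)),4,(0,255,0),1)
cv2.imwrite('pics/wrist1m.png',v)
E
```

```text
t: 6.3
tool_pos: [0.4472, 0.2499, 0.1345]
eef_rot: [0.001, 0.991, 0.137, -0.002]
wrist_force: [-0.2, 1.1, -0.5]
finger_gap: 0.0854
grip_force: 0.0
[329. 297.]
[288. 297.]
[329. 225.]
[286. 225.]
```

View pics/wrist1m.png

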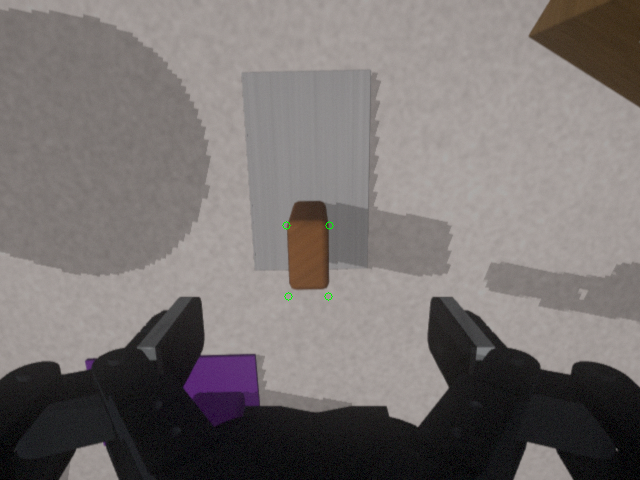

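The wrist view shows the grip top at columns 288-329, rows 222-289. That is about 3 mm farther forward than my estimate, and it is aligned with the tool. The purple part is clear at lower left.

```bash
python3 -m pendant '[{"dx":5,"dy":-3,"dz":10,"turn":0},{"dx":5,"dy":-3,"dz":28,"turn":0},{"dx":5,"dy":-3,"dz":46,"turn":0},{"dx":5,"dy":-3,"dz":62,"turn":0},{"dx":5,"dy":-3,"dz":76,"turn":0},{"dx":5,"dy":-3,"dz":86,"turn":0},{"dx":5,"dy":-3,"dz":92,"turn":0},{"dx":5,"dy":-3,"dz":92,"turn":0}]'
python3 -m pendant '[{"dx":0,"dy":0,"dz":0,"turn":0},{"dx":0,"dy":0,"dz":0,"turn":0},{"dx":0,"dy":0,"dz":0,"turn":0},{"dx":0,"dy":0,"dz":0,"turn":0},{"dx":0,"dy":0,"dz":0,"turn":0},{"dx":0,"dy":0,"dz":0,"turn":0},{"dx":0,"dy":0,"dz":0,"turn":0},{"dx":0,"dy":0,"dz":0,"turn":0}]' 1 40
```

```text
t: 7.02
tool_pos: [0.4525, 0.255, 0.0432]
eef_rot: [0.0, 0.991, 0.137, -0.001]
wrist_force: [1.1, -0.2, -0.9]
finger_gap: 0.0853
grip_force: 0.0
t: 7.68
tool_pos: [0.4532, 0.2556, 0.045]
eef_rot: [-0.0, 0.991, 0.137, 0.001]
wrist_force: [-0.9, 1.2, 6.0]
finger_gap: 0.0218
grip_force: 41.5
```

```bash
python3 -m pendant '[{"dx":-10,"dy":2,"dz":-8,"turn":0},{"dx":-28,"dy":20,"dz":-16,"turn":2},{"dx":-42,"dy":52,"dz":-18,"turn":6},{"dx":-54,"dy":88,"dz":-18,"turn":10},{"dx":-66,"dy":124,"dz":-18,"turn":14},{"dx":-76,"dy":160,"dz":-18,"turn":18},{"dx":-86,"dy":196,"dz":-18,"turn":22},{"dx":-95,"dy":230,"dz":-18,"turn":26.5}]'
python3 - <<'E'
from h import *
print(rep([.425,-.0165]),tool(env.read_state())[:,0])
E
```

```text
t: 8.35
tool_pos: [0.4219, 0.0065, 0.0624]
eef_rot: [0.0, 0.995, -0.095, -0.001]
wrist_force: [-0.3, 0.4, -1.3]
finger_gap: 0.0213
grip_force: 40.8
[ 7.34820990e+00  2.20265803e+01 -4.01101619e-03] [ 0.98203486 -0.18869229 -0.00166199]
```

```bash
python3 -m pendant '[{"dx":3,"dy":10,"dz":0,"turn":0},{"dx":6,"dy":18,"dz":0,"turn":0},{"dx":7,"dy":22,"dz":0,"turn":0},{"dx":7,"dy":22,"dz":4,"turn":0},{"dx":7,"dy":22,"dz":8,"turn":0},{"dx":7,"dy":22,"dz":12,"turn":0},{"dx":7,"dy":22,"dz":14,"turn":0},{"dx":7,"dy":22,"dz":14,"turn":0}]'
python3 - <<'E'
from h import *
s=env.read_state();print(s['tool_pos'],tool(s)[:,0])
w=env.capture('wrist');t=env.capture('top');cv2.imwrite('pics/wrist2.png',w);cv2.imwrite('pics/top2.png',t)
o=np.zeros((600,800,3),np.uint8);o[:480,:640]=w;o[480:600,640:800]=t[140:260,260:420]
cv2.imwrite('pics/pre.png',o)
E
```

```text
t: 9.02
tool_pos: [0.4261, -0.0138, 0.0476]
eef_rot: [-0.0, 0.996, -0.092, -0.001]
wrist_force: [-0.3, 0.2, -2.2]
finger_gap: 0.0215
grip_force: 40.0
[ 0.4261091  -0.01378702  0.04755046] [ 0.98294284 -0.18390186 -0.0018653 ]
```

View pics/pre.png

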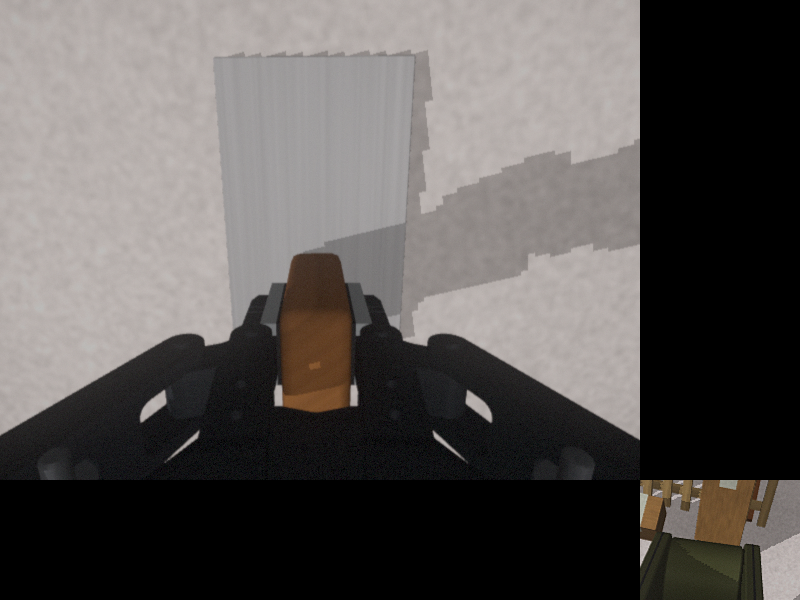

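The wrist view shows the blade held straight, with front corners at (215,57) and (414,55). The arm hides the blade in the top view.

```bash
cat >> h.py <<'E'
def wray(s,px,z):
    p=env.camera_params('wrist');M=np.array(p['tool_from_camera']);R=tool(s);P=np.array(s['tool_pos'])
    px=np.atleast_2d(np.array(px,float));d=(np.linalg.inv(p['mtx'])@np.c_[px,np.ones(len(px))].T).T@(R@M[:3,:3]).T
    c=P+R@M[:3,3];return c+d*((z-c[2])/d[:,2])[:,None]
E
python3 - <<'E'
from h import *
s=env.read_state();R=tool(s);P=np.array(s['tool_pos']);print(P,np.degrees(np.arctan2(R[1,0],R[0,0])))
C=wray(s,[(215,57),(414,55)],.006);e=C[0]-C[1];m=C.mean(0)
print('tip',m,np.linalg.norm(e),np.degrees(np.arctan2(e[1],e[0]))-90,'in tool',R.T@(m-P)*1000)
tgt=np.array([.5705,-.0444])+.032*np.array([.982,-.187])
print('move',R.T@(np.r_[tgt,m[2]]-m)*1000)
E
```

```text
[ 0.42654808 -0.01412892  0.04801104] -10.627071430057562
tip [ 0.52235039 -0.0321821   0.006     ] 0.07878489080904716 -10.093716389674327 in tool [9.75226786e+01 7.59193204e-02 4.19314656e+01]
move [ 8.15654799e+01  3.21507646e+00 -6.65531703e-02]
```

```bash
python3 -m pendant '[{"dx":4,"dy":1,"dz":1,"turn":0},{"dx":9,"dy":2,"dz":2,"turn":0},{"dx":15,"dy":3,"dz":2,"turn":0},{"dx":21,"dy":3,"dz":2,"turn":0},{"dx":27,"dy":3,"dz":2,"turn":0},{"dx":33,"dy":3,"dz":2,"turn":0},{"dx":37,"dy":3,"dz":2,"turn":0},{"dx":39,"dy":3,"dz":2,"turn":0}]'
python3 - <<'E'
from h import *
s=env.read_state();print(s['tool_pos']);w=env.capture('wrist')
cv2.imwrite('pics/wrist3.png',w)
E
```

```text
t: 9.78
tool_pos: [0.4658, -0.0252, 0.0464]
eef_rot: [0.0, 0.996, -0.093, 0.001]
wrist_force: [-0.5, -0.1, -1.9]
finger_gap: 0.0215
grip_force: 40.0
[ 0.46579252 -0.02520857  0.0463766 ]
```

View pics/wrist3.png

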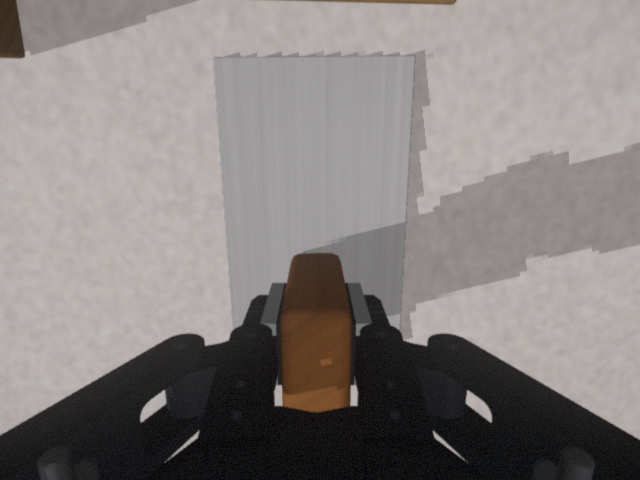

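The carton's bottom edge shows at row 3 with its right end at column 456. I'll use that to check the centring.

Run:
```python
from h import *
s=env.read_state();R=tool(s);P=np.array(s['tool_pos'])
w=cv2.imread('pics/wrist3.png');h=cv2.cvtColor(w,cv2.COLOR_BGR2HSV)
print('row1 brown cols',[ (int(c[0]),int(c[-1])) for c in [np.where((h[r,100:,1]>80))[0]+100 for r in(0,1,2,3)] if len(c)])
c=np.where(h[0,100:,1]>80)[0]+100
E=wray(s,[(456,3)],.036)[0];print('right end in tool',R.T@(E-P)*1000)
C=wray(s,[(215,57),(414,55)],.005).mean(0);print('tip',C,R.T@(C-P)*1000)
n=np.array([.187,.982]);print('carton mid est',E[:2]+.045*n)
tgt=np.r_[.5705,-.0444]+.032*np.array([.982,-.187]);print('move',R.T@(np.r_[tgt,C[2]]-C)*1000)
```

```text
row1 brown cols [(322, 455), (358, 454), (397, 453), (437, 451)]
right end in tool [106.75821997  43.91414961  10.47806034]
tip [ 0.56154332 -0.04337693  0.005     ] [9.74398769e+01 7.62660434e-02 4.14700622e+01]
carton mid est [ 0.57093483 -0.04398807]
move [40.97944492 -0.61768202  0.04599466]
```

Both estimates agree to within about 1 mm, so I'll slide the blade 41 mm farther in, then release and retreat upward.

```bash
python3 -m pendant '[{"dx":4,"dy":0,"dz":0,"turn":0},{"dx":10,"dy":-0.5,"dz":1,"turn":0},{"dx":16,"dy":-0.5,"dz":1,"turn":0},{"dx":23,"dy":-0.5,"dz":1,"turn":0},{"dx":30,"dy":-0.5,"dz":1,"turn":0},{"dx":36,"dy":-0.5,"dz":1,"turn":0},{"dx":40,"dy":-0.5,"dz":1,"turn":0},{"dx":41,"dy":-0.5,"dz":1,"turn":0}]'
python3 -m pendant '[{"dx":0,"dy":0,"dz":0.5,"turn":0},{"dx":0,"dy":0,"dz":0.5,"turn":0},{"dx":0,"dy":0,"dz":0.5,"turn":0},{"dx":0,"dy":0,"dz":0.5,"turn":0},{"dx":0,"dy":0,"dz":0.5,"turn":0},{"dx":0,"dy":0,"dz":0.5,"turn":0},{"dx":0,"dy":0,"dz":0.5,"turn":0},{"dx":0,"dy":0,"dz":0.5,"turn":0}]'
```

```text
t: 10.5
tool_pos: [0.5064, -0.0323, 0.0454]
eef_rot: [0.0, 0.996, -0.093, 0.001]
wrist_force: [0.5, -0.0, -2.2]
finger_gap: 0.0217
grip_force: 40.0
t: 11.17
tool_pos: [0.505, -0.032, 0.045]
eef_rot: [-0.0, 0.996, -0.093, 0.0]
wrist_force: [0.5, -0.3, 1.6]
finger_gap: 0.0215
grip_force: 40.4
```

```bash
python3 -m pendant '[{"dx":0,"dy":0,"dz":0,"turn":0},{"dx":0,"dy":0,"dz":0,"turn":0},{"dx":0,"dy":0,"dz":0,"turn":0},{"dx":0,"dy":0,"dz":0,"turn":0},{"dx":0,"dy":0,"dz":-1,"turn":0},{"dx":0,"dy":0,"dz":-4,"turn":0},{"dx":0,"dy":0,"dz":-10,"turn":0},{"dx":0,"dy":0,"dz":-20,"turn":0}]' -0.4
python3 -m pendant '[{"dx":0,"dy":0,"dz":-20,"turn":0},{"dx":0,"dy":0,"dz":-50,"turn":0},{"dx":-5,"dy":0,"dz":-85,"turn":0},{"dx":-15,"dy":20,"dz":-115,"turn":0},{"dx":-30,"dy":55,"dz":-125,"turn":0},{"dx":-40,"dy":95,"dz":-130,"turn":0},{"dx":-50,"dy":135,"dz":-130,"turn":0},{"dx":-60,"dy":175,"dz":-130,"turn":0}]'
python3 - <<'E'
from h import *
t=env.capture('top');cv2.imwrite('pics/topE.png',t)
cv2.imwrite('pics/end.png',cv2.resize(t[110:270,220:420],None,fx=3.5,fy=3.5,interpolation=cv2.INTER_CUBIC))
E
```

```text
t: 11.83
tool_pos: [0.5042, -0.032, 0.0648]
eef_rot: [-0.0, 0.996, -0.093, -0.001]
wrist_force: [0.3, -0.3, 0.4]
finger_gap: 0.0597
grip_force: 0.0
t: 12.5
tool_pos: [0.4129, -0.1942, 0.1969]
eef_rot: [0.001, 0.996, -0.093, 0.002]
wrist_force: [0.6, -0.4, 0.3]
finger_gap: 0.0598
grip_force: 0.0
```

View pics/end.png

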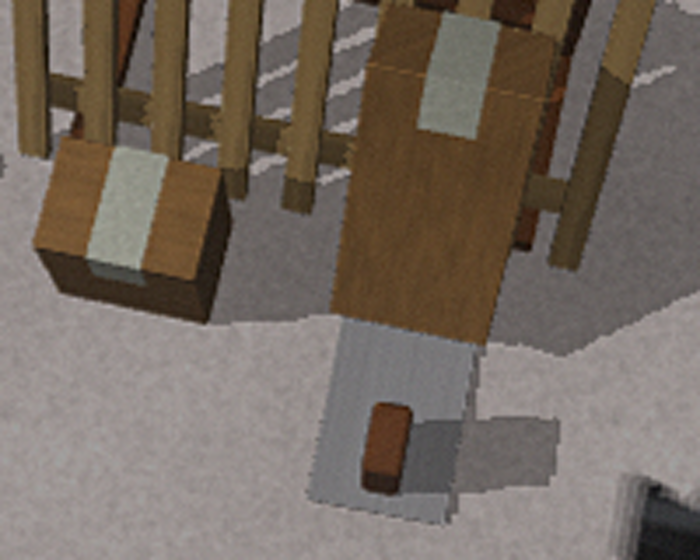

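The blade lies squarely under the carton's front. Its rear corners are at (308,252) and (348,259), and the carton's edge is at (315,199)-(359,208.5). I'll check the numbers before handing in.

Run:
```python
from h import *
B=ray('top',[(308.3,252),(347.7,259.4)],.004);F=ray('top',[(314.6,198.9),(359.4,208.6)],.036)
e=B[0]-B[1];y=e/np.linalg.norm(e);x=np.array([y[1],-y[0],0]);tip=B.mean(0)+.13*x
f=F[0]-F[1];d=F.mean(0)-tip
print(np.linalg.norm(e),np.linalg.norm(f),'x',d@x,'y',d@y,'ang',np.degrees(np.arctan2(e[1],e[0])-np.arctan2(f[1],f[0])))
s=env.read_state();print(s['t'],np.abs(s['joint_vel']).max(),s['wrist_force'])
if -.05<d@x<-.022 and abs(d@y)<.012: print(env.sign_off())
```

```text
0.0798234746147388 0.08999245755799572 x -0.030480641848084113 y 0.0012999932889115938 ang 1.8764853823487317
12.55 0.20006644835859327 [-2.68886864 -4.9102145   0.85156869]
the job is handed in; nothing more can be done
None
```

The job is handed in: the taller carton leans on the board by itself, and the lifter's blade reaches about 30 mm under its front, about 1 mm off centre and 2° off square; the shorter carton looks unmoved, and the arm was clear at 12.6 s.

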